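Put the fired lids on their jars

TASK

The glaze firing has been unpacked onto the studio table: put each of the four lids on its own jar, the one it matches in shape and size, so that every lid sits fully home with its flange flat on the rim and in line with the jar. Set the lids down gently, never dropping one, and leave the four jars standing where they are.

Things in the scene. Friction and masses are not known exactly. Their poses are not given: they have to be found in the camera images.
- lid_small: The small round lid: white glazed, round, 70 mm across, 80 g, loose. Origin: centre of its underside, z up. Above it: tapered locating foot 0-10 mm (per side 8 to 3.5 mm inside the mouth), flange from 10 mm, dome to 21 mm, central round knob 24 mm across from 21 to 45 mm. Seated: origin 56 mm above the jar's. Fits at any turn.
- jar_small: The small round jar: open, white glazed stoneware with an unglazed foot, round, 68 mm across at the rim (mouth 56 mm), wall 6 mm, rim 66 mm high and level, about 240 g, loose, standing on the table. Origin: centre of its underside, z up.
- lid_large: The large round lid: white glazed, round, 102 mm across, 170 g, loose. Origin: centre of its underside, z up. Above it: tapered locating foot 0-10 mm (per side 8 to 3.5 mm inside the mouth), flange from 10 mm, dome to 21 mm, central round knob 24 mm across from 21 to 45 mm. Seated: origin 50 mm above the jar's. Fits at any turn.
- jar_large: The large round jar: open, white glazed stoneware with an unglazed foot, round, 100 mm across at the rim (mouth 88 mm), wall 6 mm, rim 60 mm high and level, about 420 g, loose, standing on the table. Origin: centre of its underside, z up.
- lid_square: The square lid: white glazed, soft-cornered square, 86 by 86 mm, sides along x and y, 150 g, loose. Origin: centre of its underside, z up. Above it: tapered locating foot 0-10 mm (per side 8 to 3.5 mm inside the mouth), flange from 10 mm, dome to 21 mm, central bar handle 50 mm (x) by 14 mm (y) from 21 to 45 mm. Seated: origin 46 mm above the jar's. Fits in any quarter turn.
- jar_square: The square jar: open, white glazed stoneware with an unglazed foot, square with soft corners, 84 by 84 mm at the rim (mouth 72 by 72 mm), its sides along its x and y axes, wall 6 mm, rim 56 mm high and level, about 400 g, loose, standing on the table. Origin: centre of its underside, z up.
- lid_oval: The oval lid: white glazed, oval, 126 mm (x) by 82 mm (y), 160 g, loose. Origin: centre of its underside, z up. Above it: tapered locating foot 0-10 mm (per side 8 to 3.5 mm inside the mouth), flange from 10 mm, dome to 21 mm, central bar handle 50 mm (x) by 14 mm (y) from 21 to 45 mm. Seated: origin 40 mm above the jar's. Fits either way round.
- jar_oval: The oval jar: open, white glazed stoneware with an unglazed foot, oval, 124 mm long (along its x axis) by 80 mm wide (y) at the rim (mouth 112 by 68 mm), wall 6 mm, rim 50 mm high and level, about 380 g, loose, standing on the table. Origin: centre of its underside, z up.
Mind the look-alikes: they are no part of the job. What is shaped like the lid_oval but blue is not meant.

How it is judged (in metres and radians):
At the end, for the whole second after the job is handed in: Each lid is on the jar of its shape and size: centred within 8 mm, at its seated height within 3 mm, level within 0.06 rad, square and oval lids in line with their jars within 0.2 rad; all at rest; each jar upright within 0.05 rad and within 40 mm of where it stood (horizontal distance between lid_small and jar_small below 0.008 m and z of lid_small in the frame of jar_small between 0.053 and 0.059 m and angle between each of lid_small, lid_large, lid_square, lid_oval's own z axis and vertical below 0.06 rad and linear speed of each of lid_small, jar_small, lid_large, jar_large, lid_square, jar_square, lid_oval, jar_oval below 0.01 m/s and angle between each of jar_small, jar_large, jar_square, jar_oval's own z axis and vertical below 0.05 rad and distance of each of jar_small, jar_large, jar_square, jar_oval from where it was at the start of the episode below 0.04 m and horizontal distance between lid_large and jar_large below 0.008 m and z of lid_large in the frame of jar_large between 0.047 and 0.053 m and horizontal distance between lid_square and jar_square below 0.008 m and z of lid_square in the frame of jar_square between 0.043 and 0.049 m and (angle between the x axis of lid_square and the x axis of jar_square, either way round below 0.2 rad or angle between the x axis of lid_square and the y axis of jar_square, either way round below 0.2 rad) and horizontal distance between lid_oval and jar_oval below 0.008 m and z of lid_oval in the frame of jar_oval between 0.037 and 0.043 m and angle between the x axis of lid_oval and the x axis of jar_oval, either way round below 0.2 rad); the robot touches nothing.
It fails at once if a lid is dropped: it falls out of the fingers at over 0.6 m/s (a fall of about 18 mm) ((contact force between the fingers and lid_small below 0.02 N and linear speed of lid_small above 0.6 m/s) or (contact force between the fingers and lid_large below 0.02 N and linear speed of lid_large above 0.6 m/s) or (contact force between the fingers and lid_square below 0.02 N and linear speed of lid_square above 0.6 m/s) or (contact force between the fingers and lid_oval below 0.02 N and linear speed of lid_oval above 0.6 m/s)).
It fails at once if a jar is tipped past 30 degrees (angle between any of jar_small, jar_large, jar_square, jar_oval's own z axis and vertical above 0.52 rad).
It also fails if it takes over 128 s, if anything falls off the work surface, if the arm or the gripper's body presses on something with over 40 N, if the wrist force passes 120 N, or if a joint passes its speed limit or range.

ROBOT

A 7-joint arm with a two-finger parallel gripper is mounted at the origin on the work surface. World frame = base frame: x ahead of the robot, y to its left, z up, the work surface at z = 0. Lengths are in m, angles in degrees, forces in N, time in s.
With the tool pointing down it reaches from about 0.35 to 0.9 m from the base axis. Payload 19.9 kg.
Tool frame: the origin (TCP) lies at the very end of the fingers, on their centre line; the grasp point (between the pads) lies 19 mm behind it (arm.pinch_z is the distance from the TCP to the grasp point, in m); x points along the fingers, z is the direction in which the jaws open and shut, and the axes are right-handed (so a half turn about x gives the same grasp; the last joint's range is limited). The gripper opens to 94 mm and grips with 3 to 60 N. Pads are 16 mm wide; open, the fingers measure 119 mm over their backs; the gripper's body (75 mm by 177 mm) begins 78 mm behind the grasp point.
Start: joints at [-67.638, 23.915, -0.59, 92.452, 0.269, 63.638, -3.037], TCP at [0.262, 0.568, 0.205] pointing down, gripper open.
Joint ranges: [-161.28, 161.28], [-22.2, 115.67], [-73.04, 71.86], [3.21, 147.25], [-68.34, 248.33], [10.77, 114.83], [-161.83, 161.83]. Speed limits (degrees/s): [108.29, 108.29, 136.94, 136.94, 172.46, 172.46, 172.46].

INTERFACE

Orientations are given as a 3x3 rotation matrix whose columns are the frame's x, y, z axes.
In Python, from rig import status, imaging, job, arm gives the robot as it stands.
- The arm moves only by the tool move_arm, never from a script. Its argument "series" is a list of rows, each an object with "slide": the shift along the tool's x, y, z in m, a list of three; "turn": the turn, a rotation vector about the tool's x, y, z in degrees, a list of three; "claw": the opening in per cent of the stroke, from 0 (shut) to 100 (fully open). In form: [{"slide": [x, y, z], "turn": [rx, ry, rz], "claw": claw}, ...]. A call has 1 to 20 rows; each row shifts and turns the commanded pose from where the row before left it, along the tool's axes as they then stand; what a row does not reach is not made up. A row lasts 1/8 s, in which the tool goes at most 62.5 mm and 10.7 degrees, less where a joint would pass 70% of its speed; a pose out of reach is approached as far as the arm can. A call is refused whole if a number of a shift passes 0.0625 or a number of a turn 10.7, either way. A call with a gripper value outside its range is refused whole. The fingers move at their own pace and stop on an object; the grip force is fixed at half the most. Time passes only in rows, so rows that do not move let the fingers close. It gives the time, the measured TCP pose, the force and the opening at its end, in the units of the state.
- status.get_state(): the state, without advancing time (a new reading comes with each control period).
- imaging.capture(name): name is "scene" or "top" or "wrist"; returns a dict with "pixels" (384x512x3 uint8, red, green, blue), "camera_matrix" (3x3 intrinsics, pixels), "dist" ([k1, k2, p1, p2, k3] as OpenCV has them; the pictures are not rectified), "position" and "rotation" of the camera in the world. Camera axes: x right, y down, z forward; pixel columns grow to the right and rows downward; lengths in m; the calibration is good to about 2 mm. A picture is of the moment at which its call begins. There is no depth.
- job.close_job(): hands the job in, once; it reports no verdict.
The state is a dict: "time": time; "joint_pos": joint angles; "joint_vel": joint speeds; "tau": joint torques, N m; "tool_pos": TCP position; "tool_rot": TCP orientation; "wrist_force": force on the tool from outside, world axes, zero at the start; "torque": the same for the moment, N m; "grip_width": finger opening in m.
Only numpy, scipy, OpenCV 4.12 (cv2) and the standard library are available. Lean on these libraries where they do the work, as an engineer would, in place of code of your own. Each camera call takes 0.05 s, during which the arm holds its last target. There are 200 camera calls.

## Working session

There is one attempt and no reset: what is moved stays moved. The work goes in short steps, Python scripts to look and compute and a tool call to move; the robot and the scene stay as the last step left them, time stands still between calls to the robot, and variables do not carry over. Pictures are saved under pics/ and viewed, about 12 in all and at most 16, crops included, and the job is handed in when it is done.

Besides the shell and the picture viewer there is one more tool, called after "Request:" by a JSON object that holds its "op" and its "data", one argument or row to a line. move_arm: Moves the arm, as the interface text tells. Its arguments: {"type":"object","properties":{"series":{"type":"array"}},"required":["series"]}

```bash
mkdir -p pics; python3 - <<'E'
from rig import status, imaging, job, arm
import cv2
s=status.get_state()
for k in ("time","tool_pos","tool_rot","grip_width","wrist_force"): print(k,s[k])
print(arm.pinch_z)
for n in("top","scene"):
    c=imaging.capture(n)
    print(n,c["camera_matrix"],c["dist"],c["position"],c["rotation"])
    cv2.imwrite(f"pics/{n}0.png",cv2.resize(c["pixels"][:,:,::-1],(800,600),interpolation=cv2.INTER_CUBIC))
E
```

```text
time 0.0
tool_pos [0.2614134  0.56727723 0.20481754]
tool_rot [[-4.31102253e-04 -9.08226050e-01  4.18479696e-01]
 [-1.18332169e-03  4.18479905e-01  9.08225285e-01]
 [-9.99999207e-01 -1.03658135e-04 -1.25513122e-03]]
grip_width 0.09395070292005939
wrist_force [-0.36827093  0.1037494  -0.4753015 ]
0.0188
top [[360.27931435   0.         259.60770202]
 [  0.         360.27931435 194.05916482]
 [  0.           0.           1.        ]] [-0.02987144  0.          0.          0.          0.        ] [ 0.28405447 -0.02319445  0.99793673] [[-0.02002151 -0.98740557  0.15693753]
 [-0.99888723  0.02645947  0.03904105]
 [-0.04270184 -0.15598123 -0.98683657]]
scene [[393.63619172   0.         259.81377217]
 [  0.         393.63619172 190.81567161]
 [  0.           0.           1.        ]] [0.04083974 0.         0.         0.         0.        ] [ 1.04509683 -0.08350652  0.9309676 ] [[ 0.11515475  0.82169609 -0.55817104]
 [ 0.99332685 -0.09888305  0.05936261]
 [-0.00641563 -0.56128217 -0.82759964]]
```

View pics/top0.png

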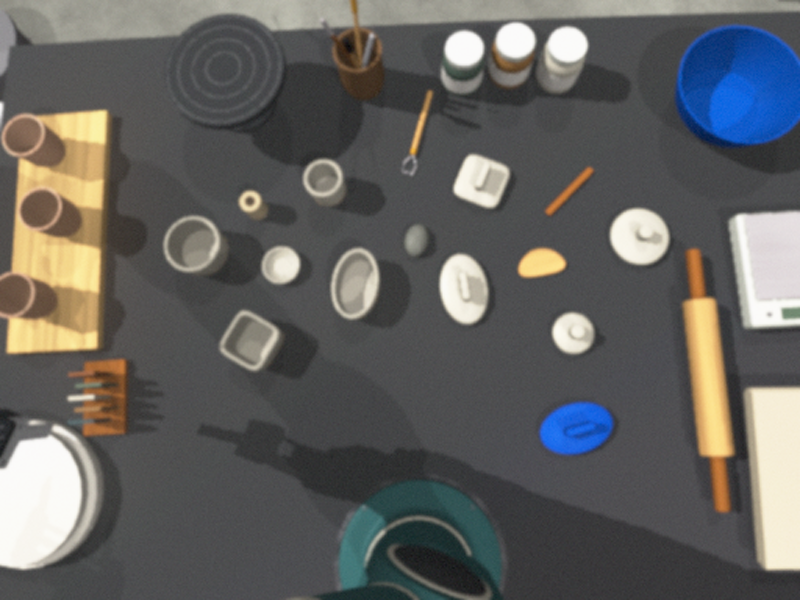

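View pics/scene0.png

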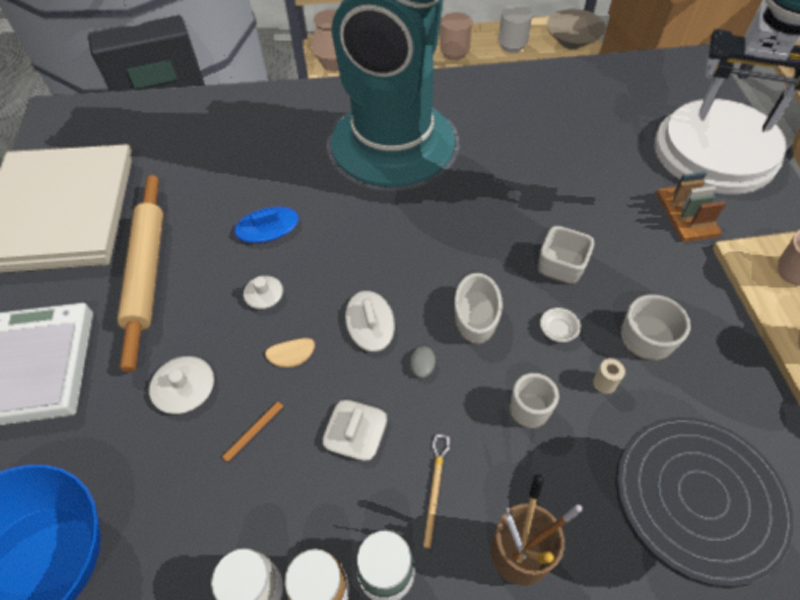

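```bash
cat > h.py <<'E'
import numpy as np, cv2
from rig import status, imaging
from scipy.optimize import minimize
T=np.linspace(0,2*np.pi,72,endpoint=False)
def proj(c,P):
    R=np.array(c["rotation"]); t=-R.T@np.array(c["position"])
    return cv2.projectPoints(np.asarray(P,float),cv2.Rodrigues(R.T)[0],t,np.array(c["camera_matrix"]),np.array(c["dist"]))[0].reshape(-1,2)
def ring(a,b,z,n=2):
    c,s=np.cos(T),np.sin(T)
    return np.c_[a*np.sign(c)*abs(c)**(2/n),b*np.sign(s)*abs(s)**(2/n),np.full(72,z)]
SH={"small":(.035,.035,2,.066),"large":(.051,.051,2,.060),"square":(.043,.043,5,.056),"oval":(.063,.041,2,.050)}
def parts(kind,k,sc=.85):
    a,b,n,h=SH[k]
    if kind=="jar": return [np.r_[ring(a-.001,b-.001,h,n),ring((a-.001)*sc,(b-.001)*sc,.003,n)]]
    K=(.012,.012,2) if k in("small","large") else (.025,.007,6)
    return [np.r_[ring(a,b,.010,n),ring(a,b,.013,n),ring(a*.6,b*.6,.019,n)],np.r_[ring(K[0],K[1],.02,K[2]),ring(K[0],K[1],.045,K[2])]]
def place(P,x,y,yaw,z0=0):
    c,s=np.cos(yaw),np.sin(yaw); return P@np.array([[c,s,0],[-s,c,0],[0,0,1]])+[x,y,z0]
S=4
def mask(c,ps,x,y,yaw,z0=0):
    m=np.zeros((384*S,512*S),np.uint8)
    for P in ps:
        q=cv2.convexHull(proj(c,place(P,x,y,yaw,z0)).astype(np.float32))
        cv2.fillConvexPoly(m,np.round((q+.5)*S*16).astype(np.int32),1,shift=4)
    return m
def seg(c,seed,thr=95):
    im=cv2.resize(c["pixels"],None,fx=S,fy=S,interpolation=cv2.INTER_CUBIC)
    g=((im.min(2)>thr)).astype(np.uint8)
    _,l=cv2.connectedComponents(g); u,v=(np.array(seed)*S).astype(int)
    w=l[v-16:v+17,u-16:u+17]; w=w[w>0]; m=(l==np.bincount(w).argmax()).astype(np.uint8)
    cs,_=cv2.findContours(m,cv2.RETR_EXTERNAL,cv2.CHAIN_APPROX_NONE); return cv2.drawContours(m,cs,-1,1,-1)
def fit(cams,segs,kind,k,x0,z0=0):
    def f(p):
        ps=parts(kind,k,np.clip(p[3],.5,1) if kind=="jar" else 1); e=0
        for c,g in zip(cams,segs):
            m=mask(c,ps,p[0]/100,p[1]/100,p[2],z0); e+=1-(m&g).sum()/max((m|g).sum(),1)
        return e/len(cams)
    best=None
    for yaw in ([0] if k in("small","large") else [0,.6] if k=="square" else [0,.8,1.6,2.4]):
        p0=np.array([x0[0]*100,x0[1]*100,yaw,.85]); sx=np.vstack([p0]+[p0+d for d in np.diag([1.,1.,.3,.1])])
        r=minimize(f,p0,method="Nelder-Mead",options=dict(initial_simplex=sx,maxiter=90))
        if best is None or r.fun<best.fun: best=r
    return best
def ray(c,uv,z):
    n=cv2.undistortPoints(np.array([[uv]],float),np.array(c["camera_matrix"]),np.array(c["dist"])).ravel()
    d=np.array(c["rotation"])@[n[0],n[1],1]; p=np.array(c["position"]); return (p+d*(z-p[2])/d[2])[:2]
E
cat > loc.py <<'E'
from h import *
cams=[imaging.capture(n) for n in("top","scene")]
seeds={("lid","small"):((573,333),(263,292)),("lid","large"):((639,237),(181,386)),("lid","square"):((482,182),(355,432)),("lid","oval"):((464,289),(370,322)),
("jar","small"):((324,183),(535,400)),("jar","large"):((195,246),(655,327)),("jar","square"):((251,341),(566,255)),("jar","oval"):((355,284),(478,308))}
ov=[cv2.resize(c["pixels"][:,:,::-1],None,fx=S,fy=S,interpolation=cv2.INTER_CUBIC) for c in cams]
for (kd,k),sd in seeds.items():
    sd=[np.array(s)*.64 for s in sd]
    sg=[seg(c,s) for c,s in zip(cams,sd)]
    x0=ray(cams[0],sd[0],.03)
    r=fit(cams,sg,kd,k,x0); p=r.x
    ind=[fit([c],[g],kd,k,p[:2]/100).x[:2]*10 for c,g in zip(cams,sg)]
    print(kd,k,"xy mm",np.round(p[:2]*10,1),"yaw",round(np.degrees(p[2]),1),"sc",round(p[3],2),"err",round(r.fun,3),"single",np.round(ind,1).tolist())
    for o,c in zip(ov,cams):
        m=mask(c,parts(kd,k,p[3]if kd=="jar"else 1),p[0]/100,p[1]/100,p[2])
        cv2.drawContours(o,cv2.findContours(m,0,1)[0],-1,(0,0,255),2)
a=cv2.resize(ov[0][330:1030,400:1850],(800,386)); cv2.imwrite("pics/fit_top.png",a)
b=cv2.resize(ov[1][560:1260,330:1800],(800,381)); cv2.imwrite("pics/fit_scene.png",b)
cv2.imwrite("pics/fit.png",cv2.resize(np.vstack([a,b]),(600,575)))
E
time python3 loc.py
```

```text
lid small xy mm [ 379.5 -273.8] yaw -1.8 sc 0.92 err 0.108 single [[379.8, -273.6], [379.5, -273.8]]
lid large xy mm [ 550.3 -403.5] yaw -2.0 sc 0.93 err 0.074 single [[550.8, -403.4], [550.1, -403.7]]
lid square xy mm [ 663.4 -126.3] yaw -24.0 sc 0.98 err 0.1 single [[663.3, -125.9], [663.5, -126.1]]
lid oval xy mm [463.5 -85.9] yaw 187.0 sc 0.6 err 0.086 single [[464.2, -86.0], [463.7, -87.5]]
jar small xy mm [661.7 157.1] yaw 7.9 sc 0.81 err 0.117 single [[662.4, 158.1], [657.1, 158.4]]
jar large xy mm [552.3 391.2] yaw 10.0 sc 0.77 err 0.098 single [[552.7, 391.2], [547.3, 391.7]]
jar square xy mm [377.2 285.5] yaw 59.9 sc 0.83 err 0.086 single [[379.1, 286.3], [373.9, 285.9]]
jar oval xy mm [472.  104.3] yaw -9.4 sc 0.89 err 0.07 single [[477.2, 105.1], [468.8, 104.2]]
real	1m7.345s
user	1m4.347s
sys	0m0.482s
```

View pics/fit_top.png

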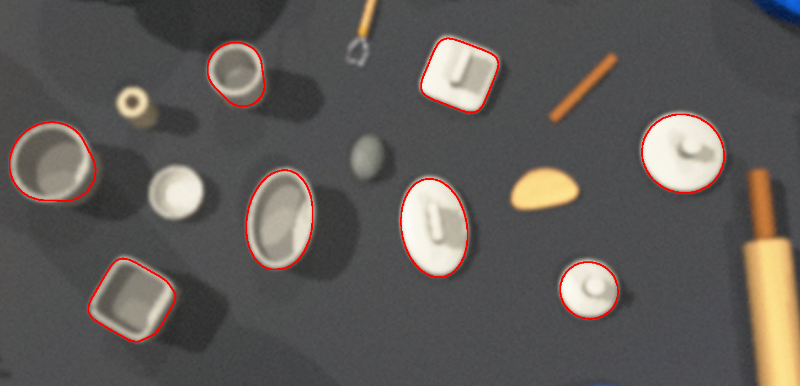

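View pics/fit_scene.png

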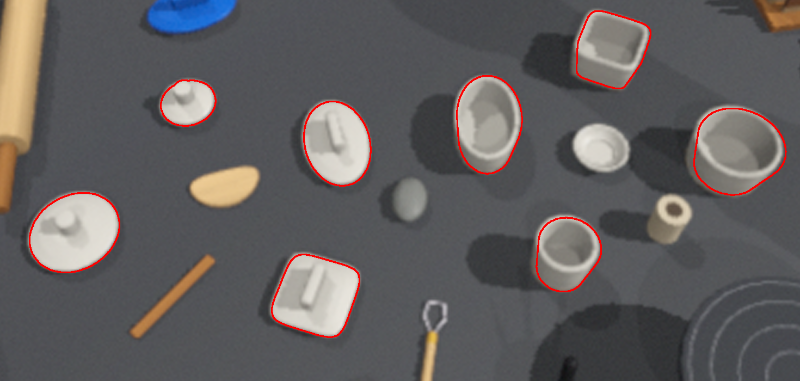

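The fits trace all four lids (top view: small at 588,290, large 683,153, square 460,75, oval 434,227). The jar contours are a little tight, so I'll refine them with lower thresholds.

```bash
cat > loc2.py <<'E'
from h import *
cams=[imaging.capture(n) for n in("top","scene")]
seeds={"small":((324,183),(535,400),(.662,.157)),"large":((195,246),(655,327),(.552,.391)),"square":((251,341),(566,255),(.378,.286)),"oval":((355,284),(478,308),(.474,.104))}
for k,sd in seeds.items():
  for thr in (70,80,88):
    sg=[seg(c,np.array(s)*.64,thr) for c,s in zip(cams,sd[:2])]
    r=fit(cams,sg,"jar",k,sd[2]);p=r.x
    i=[fit([c],[g],"jar",k,p[:2]/100) for c,g in zip(cams,sg)]
    print(k,thr,np.round(p[:2]*10,1),round(np.degrees(p[2]),1),round(r.fun,3),[(np.round(q.x[:2]*10,1).tolist(),round(q.fun,3)) for q in i])
E
python3 loc2.py
```

```text
small 70 [926.5 397.8] -580.1 0.993 [([915.5, 401.3], np.float64(0.995)), ([926.7, 397.5], np.float64(0.99))]
small 80 [664.3 160.2] -22.7 0.549 [([663.9, 159.9], np.float64(0.106)), ([653.0, 161.0], np.float64(0.988))]
small 88 [661.4 158.8] -6.6 0.248 [([662.7, 158.9], np.float64(0.09)), ([655.7, 159.1], np.float64(0.35))]
large 70 [910.3 390.6] -658.7 0.988 [([548.4, 691.5], np.float64(0.991)), ([910.3, 391.2], np.float64(0.983))]
large 80 [554.5 392.9] 3.5 0.543 [([554.1, 393.2], np.float64(0.104)), ([546.0, 396.7], np.float64(0.98))]
large 88 [550.9 392.1] 8.2 0.108 [([553.0, 392.3], np.float64(0.088)), ([546.5, 392.6], np.float64(0.038))]
square 70 [916.6 390.2] -98.7 0.989 [([912.2, 401.5], np.float64(0.993)), ([913.2, 399.9], np.float64(0.985))]
square 80 [380.5 291.1] -37.4 0.553 [([380.4, 291.1], np.float64(0.12)), ([340.3, 312.3], np.float64(0.986))]
square 88 [376.7 286.5] -30.4 0.098 [([380.5, 286.1], np.float64(0.083)), ([373.3, 286.3], np.float64(0.045))]
oval 70 [904.  388.1] 28.8 0.988 [([12.6, 460.0], np.float64(0.989)), ([902.2, 399.1], np.float64(0.984))]
oval 80 [475.9 105.4] 162.8 0.671 [([477.3, 105.3], np.float64(0.357)), ([732.9, -199.0], np.float64(0.975))]
oval 88 [471.7 104.7] 169.2 0.08 [([476.8, 105.2], np.float64(0.032)), ([468.4, 104.3], np.float64(0.04))]
```

Request:
{"op": "move_arm", "data": {
  "series": [
    {"slide": [-0.02, 0, -0.06], "turn": [0, 0, 0], "claw": 60},
    {"slide": [0, 0, -0.06], "turn": [0, 0, 0], "claw": 60}
  ]
}}

```text
time: 0.55
tool_pos: [0.2112, 0.4584, 0.2256]
tool_rot: [[0.0, -0.908, 0.419], [0.001, 0.419, 0.908], [-1.0, -0.0, 0.001]]
wrist_force: [0.3, 1.5, 1.5]
grip_width: 0.077
```

```bash
python3 - <<'E'
from h import *
c=imaging.capture("wrist");s=status.get_state();R=np.array(s["tool_rot"]);p=np.array(s["tool_pos"])
print(c["camera_matrix"],c["dist"],"cam in tool",R.T@(np.array(c["position"])-p),"\n",R.T@np.array(c["rotation"]))
cv2.imwrite("pics/w0.png",c["pixels"][:,:,::-1])
E
```

```text
[[329.52715415   0.         261.93318076]
 [  0.         329.52715415 189.74697361]
 [  0.           0.           1.        ]] [-0.07378561  0.          0.          0.          0.        ] cam in tool [-0.18016287  0.06749658  0.00789034] 
 [[-4.87402332e-03 -2.27209523e-01  9.73833701e-01]
 [-4.31129633e-04 -9.73844700e-01 -2.27214247e-01]
 [ 9.99988029e-01 -1.52729611e-03  4.64858502e-03]]
```

View pics/w0.png

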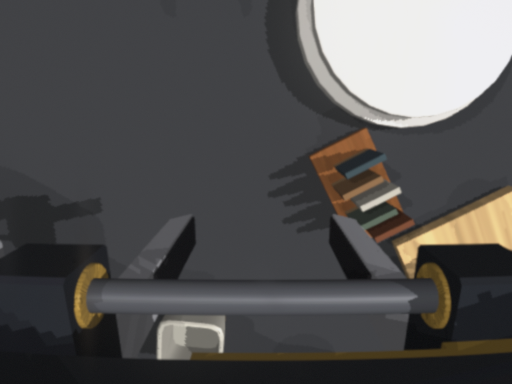

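The wrist view is centred near the TCP and its up direction is +tool y. I'll move to a spot where it sees all the jars.

Request:
{"op": "move_arm", "data": {
  "series": [
    {"slide": [-0.01, -0.047, -0.005], "turn": [0, 0, 0], "claw": 60},
    {"slide": [-0.01, -0.047, -0.005], "turn": [0, 0, 0], "claw": 60},
    {"slide": [-0.01, -0.047, -0.005], "turn": [0, 0, 0], "claw": 60},
    {"slide": [-0.01, -0.047, -0.005], "turn": [0, 0, 0], "claw": 60},
    {"slide": [-0.01, -0.047, -0.005], "turn": [0, 0, 0], "claw": 60},
    {"slide": [0, -0.047, -0.005], "turn": [0, 0, 0], "claw": 60},
    {"slide": [0, -0.047, -0.005], "turn": [0, 0, 0], "claw": 60},
    {"slide": [0, -0.047, -0.005], "turn": [0, 0, 0], "claw": 60},
    {"slide": [0, -0.047, -0.005], "turn": [0, 0, 0], "claw": 60},
    {"slide": [0, -0.047, 0], "turn": [0, 0, 0], "claw": 60},
    {"slide": [0, 0, 0], "turn": [0, 0, 0], "claw": 60},
    {"slide": [0, 0, 0], "turn": [0, 0, 0], "claw": 60}
  ]
}}

```text
time: 2.1
tool_pos: [0.6193, 0.2221, 0.2749]
tool_rot: [[-0.001, -0.908, 0.418], [-0.0, 0.418, 0.908], [-1.0, 0.001, -0.0]]
wrist_force: [0.3, 0.1, 0.1]
grip_width: 0.0565
```

```bash
python3 - <<'E'
from h import *
c=imaging.capture("wrist"); np.save("pics/w1.npy",c,allow_pickle=True)
im=cv2.resize(c["pixels"][:,:,::-1],None,fx=1.5,fy=1.5)
P={"small":(.662,.158,0),"large":(.552,.392,0),"square":(.378,.286,-.52),"oval":(.473,.105,-.17)}
for k,p in P.items():
    a,b,n,h=SH[k]
    q=proj(c,place(ring(a-.001,b-.001,h,n),*p)); cv2.polylines(im,[np.round((q+.5)*1.5).astype(int)],True,(0,0,255),1)
cv2.imwrite("pics/w1.png",im)
E
```

```text
(no output)
```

View pics/w1.png

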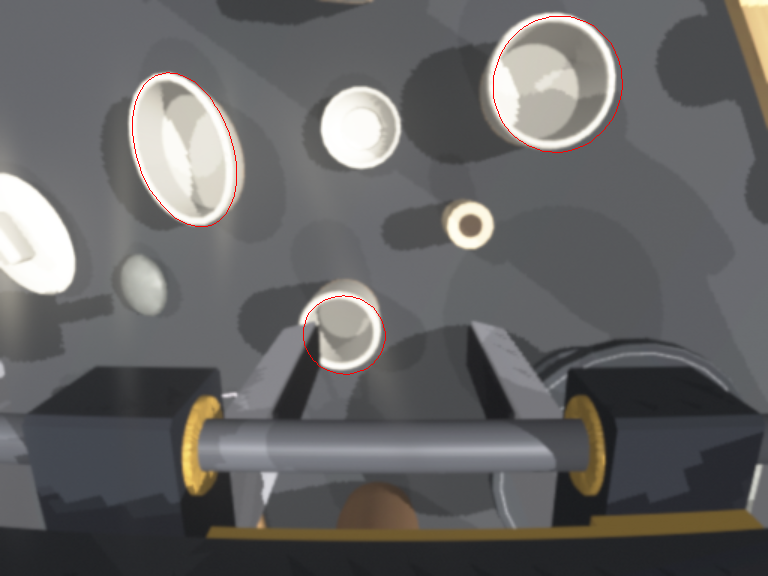

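Wrist view with the estimated rims overlaid: oval (185,150), large (556,82) and small (343,335) agree to about 1–3 mm. The corrected positions are large (.5515,.390), small (.661,.1575), oval (.473,.105) and square (.377,.286). I'll start with the square lid.

Request:
{"op": "move_arm", "data": {
  "series": [
    {"slide": [0.02, -0.0265, -0.0425], "turn": [0, 0, 0], "claw": 60},
    {"slide": [0.02, -0.0265, -0.0425], "turn": [0, 0, 0], "claw": 60},
    {"slide": [0.02, -0.0265, -0.0425], "turn": [0, 0, 0], "claw": 60},
    {"slide": [0.02, -0.0265, -0.0425], "turn": [0, 0, 0], "claw": 60},
    {"slide": [0.02, -0.0265, -0.0425], "turn": [0, 0, 0], "claw": 60},
    {"slide": [0.02, -0.0265, -0.0425], "turn": [0, 0, 0], "claw": 60},
    {"slide": [0.02, -0.0265, -0.043], "turn": [0, 0, 0], "claw": 60},
    {"slide": [0.02, 0, 0], "turn": [0, 0, 0], "claw": 60},
    {"slide": [0, 0, 0], "turn": [0, 0, 0], "claw": 60},
    {"slide": [0, 0, 0], "turn": [0, 0, 0], "claw": 60}
  ]
}}

```text
time: 3.4
tool_pos: [0.6639, -0.1246, 0.1162]
tool_rot: [[0.001, -0.909, 0.416], [0.001, 0.416, 0.909], [-1.0, -0.001, 0.001]]
wrist_force: [-0.5, 0.3, -0.6]
grip_width: 0.0563
```

```bash
cat >> h.py <<'E'
def wristview(name,items,f=1.5):
    """items: (lid kind, x,y,yaw,z0) overlays flange + knob top"""
    c=imaging.capture("wrist"); im=cv2.resize(c["pixels"][:,:,::-1],None,fx=f,fy=f)
    for kind,k,x,y,yaw,z0 in items:
        rs=[ring(SH[k][0]-.001,SH[k][1]-.001,SH[k][3],SH[k][2])] if kind=="jar" else [parts("lid",k)[0][:72],parts("lid",k)[1][72:]]
        for r in rs: cv2.polylines(im,[np.round((proj(c,place(r,x,y,np.radians(yaw),z0))+.5)*f).astype(int)],True,(0,0,255),1)
    cv2.imwrite(name,im)
def plan(x,y,z,jaw):
    """tool-frame move to TCP x,y,z with jaw axis at world angle jaw (deg, mod 180); slide given in the frame before the turn"""
    s=status.get_state(); R=np.array(s["tool_rot"]); d=np.array([x,y,z])-s["tool_pos"]
    a=np.degrees(np.arctan2(R[1,2],R[0,2])); t=-((jaw-a+90)%180-90)   # tool x is down
    print("pos",np.round(s["tool_pos"],4),"jaw",round(a,1),"slide",np.round(R.T@d,4),"turn x",round(t,1),"| slide if turned first",np.round(cv2.Rodrigues(np.radians([t,0,0]))[0].T@R.T@d,4),"j7",round(s["joint_pos"][6]),"t",round(s["time"],1),"grip",round(s["grip_width"],4))
E
python3 - <<'E'
from h import *
plan(.6634,-.1262,.025,66)
wristview("pics/w2.png",[("lid","square",.6634,-.1262,-24,0)])
E
```

```text
pos [ 0.6639 -0.1246  0.1162] jaw 65.4 slide [ 0.0912 -0.0001 -0.0018] turn x -0.6 | slide if turned first [ 0.0912 -0.0001 -0.0018] j7 83 t 3.4 grip 0.0563
```

View pics/w2.png

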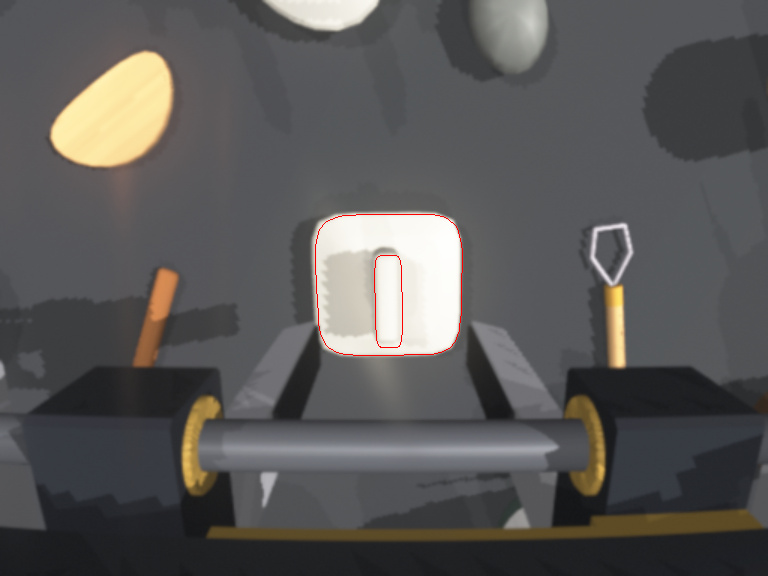

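The overlay matches the square lid and its handle (388,300). I'll descend and grip.

Request:
{"op": "move_arm", "data": {
  "series": [
    {"slide": [0.03, 0, -0.001], "turn": [0, 0, 0], "claw": 60},
    {"slide": [0.03, 0, -0.001], "turn": [0, 0, 0], "claw": 60},
    {"slide": [0.02, 0, 0], "turn": [0, 0, 0], "claw": 60},
    {"slide": [0.011, 0, 0], "turn": [0, 0, 0], "claw": 60},
    {"slide": [0, 0, 0], "turn": [0, 0, 0], "claw": 0},
    {"slide": [0, 0, 0], "turn": [0, 0, 0], "claw": 0},
    {"slide": [0, 0, 0], "turn": [0, 0, 0], "claw": 0},
    {"slide": [0, 0, 0], "turn": [0, 0, 0], "claw": 0},
    {"slide": [0, 0, 0], "turn": [0, 0, 0], "claw": 0},
    {"slide": [0, 0, 0], "turn": [0, 0, 0], "claw": 0}
  ]
}}

```text
time: 4.7
tool_pos: [0.6627, -0.1285, 0.0246]
tool_rot: [[0.0, -0.908, 0.419], [-0.0, 0.419, 0.908], [-1.0, -0.0, 0.0]]
wrist_force: [-1.4, 0.6, 4.8]
grip_width: 0.0131
```

Request:
{"op": "move_arm", "data": {
  "series": [
    {"slide": [-0.015, 0, 0], "turn": [0, 0, 0], "claw": 0},
    {"slide": [-0.04, 0, 0], "turn": [0, 0, 0], "claw": 0},
    {"slide": [-0.05, 0, 0], "turn": [0, 0, 0], "claw": 0},
    {"slide": [-0.04, 0.02, 0.012], "turn": [0, 0, 0], "claw": 0},
    {"slide": [0, 0.0413, 0.0245], "turn": [0, 0, 0], "claw": 0},
    {"slide": [0, 0.0413, 0.0245], "turn": [0, 0, 0], "claw": 0},
    {"slide": [0, 0.0413, 0.0245], "turn": [0, 0, 0], "claw": 0},
    {"slide": [0, 0.0413, 0.0245], "turn": [0, 0, 0], "claw": 0},
    {"slide": [0, 0.0413, 0.0245], "turn": [0, 0, 0], "claw": 0},
    {"slide": [0, 0.0413, 0.0245], "turn": [0, 0, 0], "claw": 0},
    {"slide": [0, 0.0413, 0.0245], "turn": [0, 0, 0], "claw": 0},
    {"slide": [0, 0.0413, 0.0245], "turn": [0, 0, 0], "claw": 0},
    {"slide": [0, 0.0413, 0.0245], "turn": [0, 0, 0], "claw": 0},
    {"slide": [0, 0.0413, 0.0245], "turn": [0, 0, 0], "claw": 0},
    {"slide": [0, 0, 0], "turn": [5.5, 0, 0], "claw": 0},
    {"slide": [0, 0, 0], "turn": [0, 0, 0], "claw": 0},
    {"slide": [0, 0, 0], "turn": [0, 0, 0], "claw": 0}
  ]
}}

```text
time: 6.82
tool_pos: [0.3773, 0.2858, 0.1696]
tool_rot: [[0.0, -0.864, 0.503], [0.0, 0.503, 0.864], [-1.0, -0.0, 0.0]]
wrist_force: [0.0, 0.0, -1.6]
grip_width: 0.0139
```

```bash
python3 - <<'E'
from h import *
plan(.377,.2862,.0715,59.7)
wristview("pics/w3.png",[("jar","square",.377,.2862,-30.3,0)])
E
```

```text
pos [0.3773 0.2858 0.1696] jaw 59.8 slide [0.0981 0.0005 0.0002] turn x 0.1 | slide if turned first [0.0981 0.0005 0.0002] j7 21 t 6.8 grip 0.0139
```

View pics/w3.png

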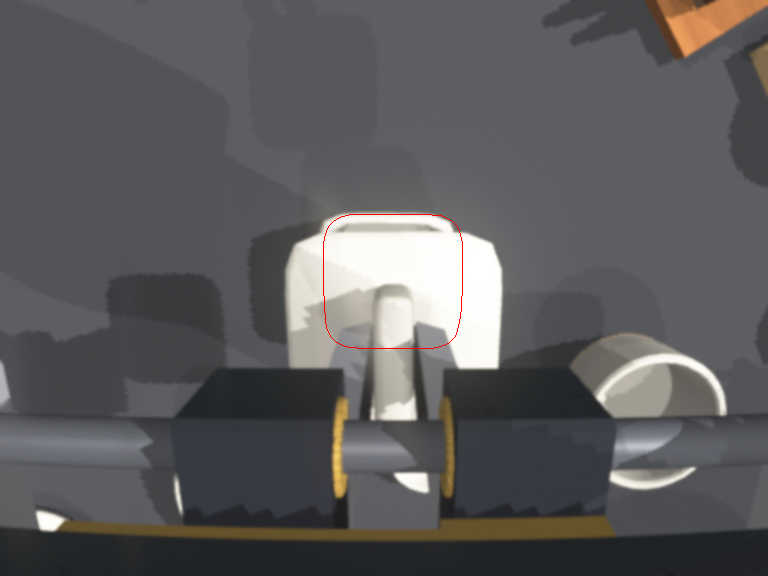

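The visible rim back edge (321–462, v≈211) agrees with the overlay to about 1 mm. I'll lower the lid.

Request:
{"op": "move_arm", "data": {
  "series": [
    {"slide": [0.03, 0, 0], "turn": [0, 0, 0], "claw": 0},
    {"slide": [0.03, 0, 0], "turn": [0, 0, 0], "claw": 0},
    {"slide": [0.015, 0, 0], "turn": [0, 0, 0], "claw": 0},
    {"slide": [0.008, 0, 0], "turn": [0, 0, 0], "claw": 0},
    {"slide": [0.008, 0, 0], "turn": [0, 0, 0], "claw": 0},
    {"slide": [0.004, 0, 0], "turn": [0, 0, 0], "claw": 0},
    {"slide": [0.002, 0, 0], "turn": [0, 0, 0], "claw": 0},
    {"slide": [0, 0, 0], "turn": [0, 0, 0], "claw": 0},
    {"slide": [0, 0, 0], "turn": [0, 0, 0], "claw": 0}
  ]
}}

```text
time: 8.0
tool_pos: [0.3768, 0.2861, 0.0724]
tool_rot: [[-0.0, -0.864, 0.504], [-0.0, 0.504, 0.864], [-1.0, -0.0, -0.0]]
wrist_force: [-0.2, -1.6, -0.6]
grip_width: 0.0139
```

Request:
{"op": "move_arm", "data": {
  "series": [
    {"slide": [0.0015, 0, 0], "turn": [0, 0, 0], "claw": 0},
    {"slide": [0, 0, 0], "turn": [0, 0, 0], "claw": 0},
    {"slide": [0, 0, 0], "turn": [0, 0, 0], "claw": 30},
    {"slide": [0, 0, 0], "turn": [0, 0, 0], "claw": 50},
    {"slide": [0, 0, 0], "turn": [0, 0, 0], "claw": 50},
    {"slide": [0, 0, 0], "turn": [0, 0, 0], "claw": 50},
    {"slide": [-0.02, 0, 0], "turn": [0, 0, 0], "claw": 50},
    {"slide": [-0.05, 0, 0], "turn": [0, 0, 0], "claw": 50},
    {"slide": [-0.04, 0, 0], "turn": [0, 0, 0], "claw": 50},
    {"slide": [0, 0, 0], "turn": [0, 0, 0], "claw": 50},
    {"slide": [0, 0, 0], "turn": [0, 0, 0], "claw": 50}
  ]
}}

```text
time: 9.38
tool_pos: [0.3766, 0.2861, 0.1802]
tool_rot: [[-0.0, -0.864, 0.504], [-0.0, 0.504, 0.864], [-1.0, 0.0, -0.0]]
wrist_force: [-0.1, -0.7, -0.7]
grip_width: 0.047
```

```bash
python3 - <<'E'
from h import *
plan(.4636,-.0863,.15,97)
wristview("pics/w4.png",[("lid","square",.377,.2862,-30.3,.046)])
E
```

```text
pos [0.3766 0.2861 0.1802] jaw 59.8 slide [ 0.0303 -0.2627 -0.2779] turn x -37.2 | slide if turned first [ 0.0303 -0.041  -0.3802] j7 21 t 9.4 grip 0.047
```

View pics/w4.png

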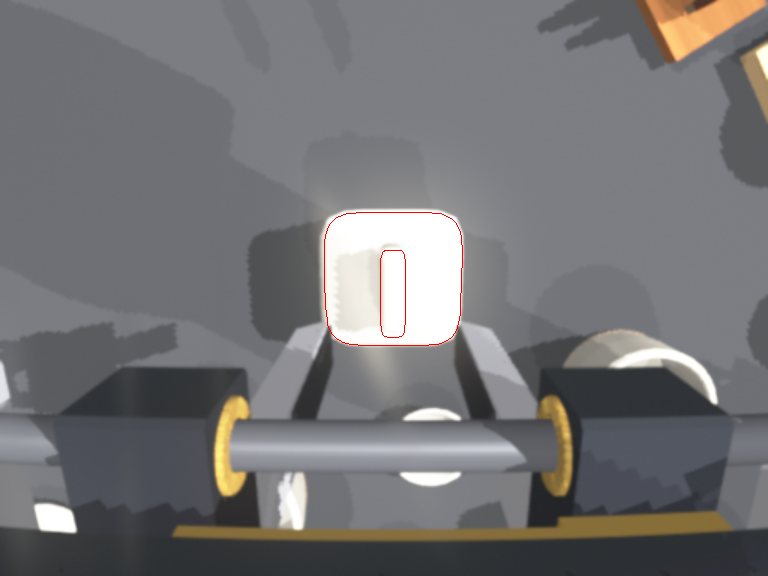

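The square lid matches the seated overlay. Next is the oval lid.

Request:
{"op": "move_arm", "data": {
  "series": [
    {"slide": [0, 0, 0], "turn": [-9.3, 0, 0], "claw": 50},
    {"slide": [0, 0, 0], "turn": [-9.3, 0, 0], "claw": 50},
    {"slide": [0, 0, 0], "turn": [-9.3, 0, 0], "claw": 50},
    {"slide": [0, 0, 0], "turn": [-9.3, 0, 0], "claw": 50},
    {"slide": [0, -0.0051, -0.0475], "turn": [0, 0, 0], "claw": 50},
    {"slide": [0, -0.0051, -0.0475], "turn": [0, 0, 0], "claw": 50},
    {"slide": [0, -0.0051, -0.0475], "turn": [0, 0, 0], "claw": 50},
    {"slide": [0, -0.0051, -0.0475], "turn": [0, 0, 0], "claw": 50},
    {"slide": [0, -0.0051, -0.0475], "turn": [0, 0, 0], "claw": 50},
    {"slide": [0.02, -0.0051, -0.0475], "turn": [0, 0, 0], "claw": 50},
    {"slide": [0.03, -0.0051, -0.0475], "turn": [0, 0, 0], "claw": 50},
    {"slide": [0.03, -0.0051, -0.0475], "turn": [0, 0, 0], "claw": 50},
    {"slide": [0, 0, 0], "turn": [0, 0, 0], "claw": 50},
    {"slide": [0, 0, 0], "turn": [0, 0, 0], "claw": 50}
  ]
}}

```text
time: 11.18
tool_pos: [0.4629, -0.0858, 0.1]
tool_rot: [[-0.002, -0.993, -0.121], [-0.0, -0.121, 0.993], [-1.0, 0.002, 0.0]]
wrist_force: [0.1, -0.0, -0.3]
grip_width: 0.0468
```

```bash
python3 - <<'E'
from h import *
plan(.4636,-.0863,.0245,97)
wristview("pics/w5.png",[("lid","oval",.4636,-.0863,7,0)])
E
```

```text
pos [ 0.4629 -0.0858  0.1   ] jaw 96.9 slide [ 0.0755 -0.0008 -0.0006] turn x -0.1 | slide if turned first [ 0.0755 -0.0008 -0.0006] j7 113 t 11.2 grip 0.0468
```

View pics/w5.png

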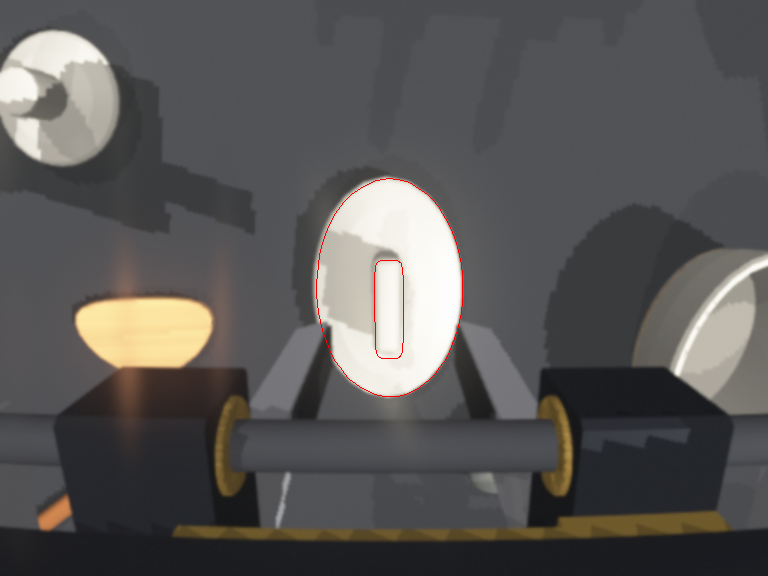

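The overlay fits the oval lid and handle (389,308). I'll grip, lift, turn 17° and shift to the oval jar.

Request:
{"op": "move_arm", "data": {
  "series": [
    {"slide": [0.035, -0.0008, -0.0006], "turn": [0, 0, 0], "claw": 50},
    {"slide": [0.025, 0, 0], "turn": [0, 0, 0], "claw": 50},
    {"slide": [0.0155, 0, 0], "turn": [0, 0, 0], "claw": 50},
    {"slide": [0, 0, 0], "turn": [0, 0, 0], "claw": 0},
    {"slide": [0, 0, 0], "turn": [0, 0, 0], "claw": 0},
    {"slide": [0, 0, 0], "turn": [0, 0, 0], "claw": 0},
    {"slide": [0, 0, 0], "turn": [0, 0, 0], "claw": 0},
    {"slide": [0, 0, 0], "turn": [0, 0, 0], "claw": 0},
    {"slide": [-0.015, 0, 0], "turn": [0, 0, 0], "claw": 0},
    {"slide": [-0.04, 0, 0], "turn": [0, 0, 0], "claw": 0},
    {"slide": [-0.05, 0, 0], "turn": [0, 0, 0], "claw": 0},
    {"slide": [-0.025, 0, 0], "turn": [8.5, 0, 0], "claw": 0},
    {"slide": [0, 0, 0], "turn": [8.5, 0, 0], "claw": 0},
    {"slide": [0, 0.006, 0.0475], "turn": [0, 0, 0], "claw": 0},
    {"slide": [0, 0.006, 0.0475], "turn": [0, 0, 0], "claw": 0},
    {"slide": [0, 0.006, 0.0475], "turn": [0, 0, 0], "claw": 0},
    {"slide": [0, 0.006, 0.0475], "turn": [0, 0, 0], "claw": 0},
    {"slide": [0, 0, 0], "turn": [0, 0, 0], "claw": 0},
    {"slide": [0, 0, 0], "turn": [0, 0, 0], "claw": 0}
  ]
}}

```text
time: 13.6
tool_pos: [0.4736, 0.1043, 0.1558]
tool_rot: [[0.0, -0.985, 0.174], [-0.0, 0.174, 0.985], [-1.0, -0.0, -0.0]]
wrist_force: [-0.1, -0.6, -1.2]
grip_width: 0.0137
```

```bash
python3 - <<'E'
from h import *
plan(.473,.105,.0645,80)
wristview("pics/w6.png",[("jar","oval",.473,.105,-10,0)])
E
```

```text
pos [0.4736 0.1043 0.1558] jaw 80.0 slide [0.0913 0.0008 0.0006] turn x -0.0 | slide if turned first [0.0913 0.0008 0.0006] j7 69 t 13.6 grip 0.0137
```

View pics/w6.png

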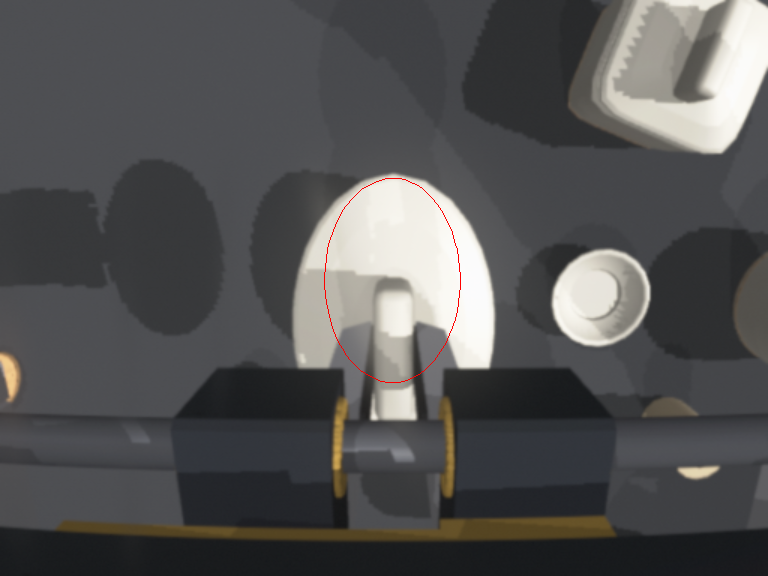

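The jar is hidden behind the lid, but the earlier overlay agreed, so I'll lower.

Request:
{"op": "move_arm", "data": {
  "series": [
    {"slide": [0.03, 0.0008, 0.0006], "turn": [0, 0, 0], "claw": 0},
    {"slide": [0.025, 0, 0], "turn": [0, 0, 0], "claw": 0},
    {"slide": [0.01, 0, 0], "turn": [0, 0, 0], "claw": 0},
    {"slide": [0.008, 0, 0], "turn": [0, 0, 0], "claw": 0},
    {"slide": [0.008, 0, 0], "turn": [0, 0, 0], "claw": 0},
    {"slide": [0.005, 0, 0], "turn": [0, 0, 0], "claw": 0},
    {"slide": [0.003, 0, 0], "turn": [0, 0, 0], "claw": 0},
    {"slide": [0, 0, 0], "turn": [0, 0, 0], "claw": 0},
    {"slide": [0, 0, 0], "turn": [0, 0, 0], "claw": 0}
  ]
}}

```text
time: 14.78
tool_pos: [0.4738, 0.1047, 0.0668]
tool_rot: [[0.001, -0.985, 0.175], [-0.001, 0.175, 0.985], [-1.0, -0.001, -0.0]]
wrist_force: [-0.8, -6.0, 8.2]
grip_width: 0.0139
```

The contact pushes the lid toward −y, so I'll yield a bit that way.

Request:
{"op": "move_arm", "data": {
  "series": [
    {"slide": [0, 0, -0.0015], "turn": [0, 0, 0], "claw": 0},
    {"slide": [0, 0, 0], "turn": [0, 0, 0], "claw": 0},
    {"slide": [0.001, 0, 0], "turn": [0, 0, 0], "claw": 0},
    {"slide": [0, 0, 0], "turn": [0, 0, 0], "claw": 0}
  ]
}}

```text
time: 15.28
tool_pos: [0.4735, 0.1036, 0.066]
tool_rot: [[0.001, -0.985, 0.175], [-0.0, 0.175, 0.985], [-1.0, -0.001, 0.0]]
wrist_force: [-0.9, -7.6, 17.1]
grip_width: 0.0136
```

Request:
{"op": "move_arm", "data": {
  "series": [
    {"slide": [-0.001, 0, 0], "turn": [0, 0, 0], "claw": 0},
    {"slide": [0, 0, 0], "turn": [0, 0, 0], "claw": 20},
    {"slide": [0, 0, 0], "turn": [0, 0, 0], "claw": 50},
    {"slide": [0, 0, 0], "turn": [0, 0, 0], "claw": 50},
    {"slide": [0, 0, 0], "turn": [0, 0, 0], "claw": 50},
    {"slide": [0, 0, 0], "turn": [0, 0, 0], "claw": 50},
    {"slide": [-0.02, 0, 0], "turn": [0, 0, 0], "claw": 50},
    {"slide": [-0.05, 0, 0], "turn": [0, 0, 0], "claw": 50},
    {"slide": [-0.03, 0, 0], "turn": [0, 0, 0], "claw": 50},
    {"slide": [0, 0, 0], "turn": [0, 0, 0], "claw": 50},
    {"slide": [0, 0, 0], "turn": [0, 0, 0], "claw": 50}
  ]
}}

```text
time: 16.65
tool_pos: [0.4725, 0.104, 0.1657]
tool_rot: [[-0.001, -0.985, 0.174], [-0.0, 0.174, 0.985], [-1.0, 0.0, -0.0]]
wrist_force: [-0.2, 0.1, -0.3]
grip_width: 0.0472
```

```bash
python3 - <<'E'
from h import *
plan(.3796,-.2737,.1,130)
wristview("pics/w7.png",[("lid","oval",.4737,.104,-10,.040)])
E
```

```text
pos [0.4725 0.104  0.1657] jaw 80.0 slide [ 0.0658  0.0257 -0.3881] turn x -50.0 | slide if turned first [ 0.0658  0.3139 -0.2296] j7 69 t 16.6 grip 0.0472
```

View pics/w7.png

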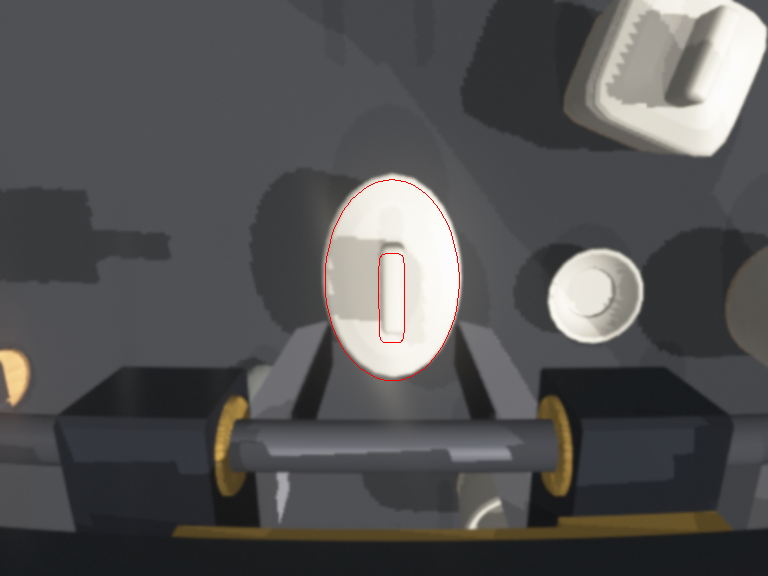

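The lid looks slightly shifted and perhaps tilted, so I'll make an enlarged composite of the wrist and scene views with overlays.

```bash
cat > chk.py <<'E'
from h import *
import sys
def crops(name,k,x,y,yaw,cams=("wrist","scene"),z=None,w=(56,30)):
    z=SH[k][3]-.010; out=[]
    for n,h in zip(cams,w):
        c=imaging.capture(n); u,v=proj(c,[[x,y,z+.015]])[0].astype(int)
        u0,v0=max(u-h,0),max(v-h,0); f=400/(2*h)
        im=cv2.resize(c["pixels"][v0:v0+2*h,u0:u0+2*h,::-1],(400,400),interpolation=cv2.INTER_CUBIC)
        raw=im.copy()
        for r in (parts("lid",k)[0][:72],parts("lid",k)[1][72:]):
            q=(proj(c,place(r,x,y,np.radians(yaw),z))-[u0,v0]+.5)*f
            cv2.polylines(im,[np.round(q).astype(int)],True,(0,0,255),1)
        out.append(im)
    cv2.imwrite(name,np.hstack(out))
if __name__=="__main__": crops(sys.argv[1],sys.argv[2],*map(float,sys.argv[3:6]))
E
python3 chk.py pics/c1.png oval .4715 .104 -10
```

View pics/c1.png

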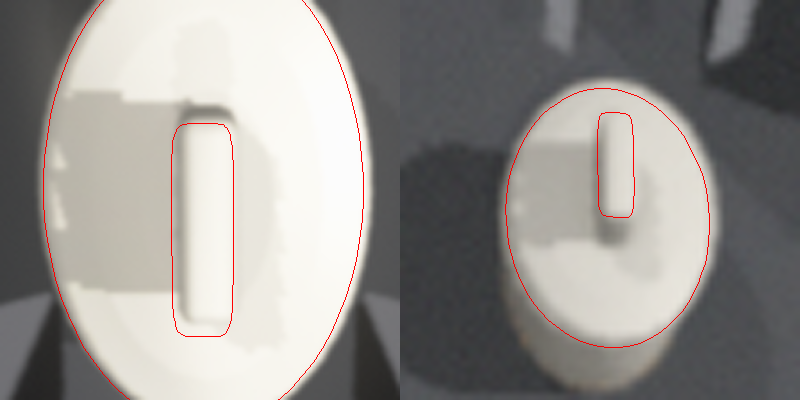

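The camera can't decide the tilt clearly. I'll probe the handle top (seated height 0.085) with closed fingers, which also presses the lid home.

Request:
{"op": "move_arm", "data": {
  "series": [
    {"slide": [0, 0, 0], "turn": [0, 0, 0], "claw": 0},
    {"slide": [0, 0, 0], "turn": [0, 0, 0], "claw": 0},
    {"slide": [0, 0, 0], "turn": [0, 0, 0], "claw": 0},
    {"slide": [0, 0, 0], "turn": [0, 0, 0], "claw": 0},
    {"slide": [0.04, 0.015, 0], "turn": [0, 0, 0], "claw": 0},
    {"slide": [0.03, 0, 0], "turn": [0, 0, 0], "claw": 0},
    {"slide": [0.006, 0, 0], "turn": [0, 0, 0], "claw": 0},
    {"slide": [0.002, 0, 0], "turn": [0, 0, 0], "claw": 0},
    {"slide": [0.001, 0, 0], "turn": [0, 0, 0], "claw": 0},
    {"slide": [0, 0, 0], "turn": [0, 0, 0], "claw": 0},
    {"slide": [0, 0, 0], "turn": [0, 0, 0], "claw": 0}
  ]
}}

```text
time: 18.18
tool_pos: [0.4583, 0.1067, 0.0877]
tool_rot: [[0.001, -0.985, 0.174], [0.0, 0.174, 0.985], [-1.0, -0.001, 0.0]]
wrist_force: [-1.1, 0.3, -0.3]
grip_width: 0.0003
```

Request:
{"op": "move_arm", "data": {
  "series": [
    {"slide": [0.001, 0, 0], "turn": [0, 0, 0], "claw": 0},
    {"slide": [0, 0, 0], "turn": [0, 0, 0], "claw": 0},
    {"slide": [0, 0, 0], "turn": [0, 0, 0], "claw": 0}
  ]
}}

```text
time: 18.55
tool_pos: [0.4581, 0.1066, 0.0862]
tool_rot: [[-0.0, -0.985, 0.174], [-0.0, 0.174, 0.985], [-1.0, 0.0, -0.0]]
wrist_force: [0.4, -0.3, 0.6]
grip_width: 0.0006
```

Request:
{"op": "move_arm", "data": {
  "series": [
    {"slide": [0.001, 0, 0], "turn": [0, 0, 0], "claw": 0},
    {"slide": [0, 0, 0], "turn": [0, 0, 0], "claw": 0},
    {"slide": [0, 0, 0], "turn": [0, 0, 0], "claw": 0}
  ]
}}

```text
time: 18.92
tool_pos: [0.4581, 0.1066, 0.0853]
tool_rot: [[0.0, -0.985, 0.174], [-0.0, 0.174, 0.985], [-1.0, -0.0, -0.0]]
wrist_force: [-0.7, -0.3, 3.8]
grip_width: 0.0005
```

Contact comes at about 0.0853 on this end, which is the seated height. Now the other end.

Request:
{"op": "move_arm", "data": {
  "series": [
    {"slide": [-0.006, 0, 0], "turn": [0, 0, 0], "claw": 0},
    {"slide": [0, -0.03, 0], "turn": [0, 0, 0], "claw": 0},
    {"slide": [0.005, 0, 0], "turn": [0, 0, 0], "claw": 0},
    {"slide": [0.001, 0, 0], "turn": [0, 0, 0], "claw": 0},
    {"slide": [0, 0, 0], "turn": [0, 0, 0], "claw": 0},
    {"slide": [0, 0, 0], "turn": [0, 0, 0], "claw": 0}
  ]
}}

```text
time: 19.68
tool_pos: [0.4872, 0.1014, 0.0853]
tool_rot: [[-0.0, -0.985, 0.174], [-0.0, 0.174, 0.985], [-1.0, 0.0, -0.0]]
wrist_force: [-0.1, -0.7, 3.7]
grip_width: 0.0002
```

```bash
python3 - <<'E'
from h import *
s=status.get_state(); print(np.round(s["torque"],2),s["wrist_force"])
E
```

```text
[-0.3 -0.1 -0. ] [-0.08832149 -0.66602957  3.70061566]
```

Both ends read 0.0853 at 3.7 N, so the oval lid is level and home. Next is the small lid, keeping the jaw at 80°.

Request:
{"op": "move_arm", "data": {
  "series": [
    {"slide": [-0.04, 0, 0], "turn": [0, 0, 0], "claw": 50},
    {"slide": [-0.04, 0, 0], "turn": [0, 0, 0], "claw": 50},
    {"slide": [0, 0.0051, -0.0485], "turn": [0, 0, 0], "claw": 50},
    {"slide": [0, 0.0051, -0.0485], "turn": [0, 0, 0], "claw": 50},
    {"slide": [0, 0.0051, -0.0485], "turn": [0, 0, 0], "claw": 50},
    {"slide": [0, 0.0051, -0.0485], "turn": [0, 0, 0], "claw": 50},
    {"slide": [0, 0.0051, -0.0485], "turn": [0, 0, 0], "claw": 50},
    {"slide": [0.02, 0.0051, -0.0485], "turn": [0, 0, 0], "claw": 50},
    {"slide": [0.03, 0.0051, -0.0485], "turn": [0, 0, 0], "claw": 50},
    {"slide": [0.03, 0.0051, -0.0487], "turn": [0, 0, 0], "claw": 50},
    {"slide": [0, 0, 0], "turn": [0, 0, 0], "claw": 50},
    {"slide": [0, 0, 0], "turn": [0, 0, 0], "claw": 50}
  ]
}}

```text
time: 21.18
tool_pos: [0.3796, -0.2732, 0.0852]
tool_rot: [[-0.001, -0.985, 0.174], [0.001, 0.174, 0.985], [-1.0, 0.001, 0.0]]
wrist_force: [-0.3, 0.8, -1.3]
grip_width: 0.047
```

```bash
python3 - <<'E'
from h import *
plan(.3796,-.2737,.0245,80)
c=imaging.capture("wrist")
for thr in(110,140):
  g=seg(c,proj(c,[[.3796,-.2737,.02]])[0],thr); r=fit([c],[g],"lid","small",(.3796,-.2737)); print(r.x*10,r.fun)
E
```

```text
pos [ 0.3796 -0.2732  0.0852] jaw 80.0 slide [ 0.0607 -0.0001 -0.0006] turn x -0.0 | slide if turned first [ 0.0607 -0.0001 -0.0006] j7 127 t 21.2 grip 0.047
[ 279.41944431 -197.32905767   14.65270136    6.97373302] 0.9340345372481242
[ 3.78540095e+02 -2.73851722e+02 -2.27290066e-01  9.61441913e+00] 0.3522830561941934
```

Request:
{"op": "move_arm", "data": {
  "series": [
    {"slide": [0.03, 0.0004, -0.0006], "turn": [0, 0, 0], "claw": 50},
    {"slide": [0.02, 0, 0], "turn": [0, 0, 0], "claw": 50},
    {"slide": [0.0107, 0, 0], "turn": [0, 0, 0], "claw": 50},
    {"slide": [0, 0, 0], "turn": [0, 0, 0], "claw": 0},
    {"slide": [0, 0, 0], "turn": [0, 0, 0], "claw": 0},
    {"slide": [0, 0, 0], "turn": [0, 0, 0], "claw": 0},
    {"slide": [0, 0, 0], "turn": [0, 0, 0], "claw": 0},
    {"slide": [0, 0, 0], "turn": [0, 0, 0], "claw": 0}
  ]
}}

```text
time: 22.22
tool_pos: [0.3798, -0.2745, 0.0252]
tool_rot: [[0.001, -0.985, 0.174], [-0.0, 0.174, 0.985], [-1.0, -0.001, -0.0]]
wrist_force: [-1.1, 0.5, 9.2]
grip_width: 0.023
```

Request:
{"op": "move_arm", "data": {
  "series": [
    {"slide": [-0.015, 0, 0], "turn": [0, 0, 0], "claw": 0},
    {"slide": [-0.04, 0, 0], "turn": [0, 0, 0], "claw": 0},
    {"slide": [-0.05, 0, 0], "turn": [0, 0, 0], "claw": 0},
    {"slide": [-0.035, 0, 0], "turn": [0, 0, 0], "claw": 0},
    {"slide": [0, -0.0202, 0.0474], "turn": [0, 0, 0], "claw": 0},
    {"slide": [0, -0.0202, 0.0474], "turn": [0, 0, 0], "claw": 0},
    {"slide": [0, -0.0202, 0.0474], "turn": [0, 0, 0], "claw": 0},
    {"slide": [0, -0.0202, 0.0474], "turn": [0, 0, 0], "claw": 0},
    {"slide": [0, -0.0202, 0.0474], "turn": [0, 0, 0], "claw": 0},
    {"slide": [0, -0.0202, 0.0474], "turn": [0, 0, 0], "claw": 0},
    {"slide": [0, -0.0202, 0.0474], "turn": [0, 0, 0], "claw": 0},
    {"slide": [0, -0.0202, 0.0474], "turn": [0, 0, 0], "claw": 0},
    {"slide": [0, -0.0202, 0.0474], "turn": [0, 0, 0], "claw": 0},
    {"slide": [0, -0.0202, 0.0474], "turn": [0, 0, 0], "claw": 0},
    {"slide": [0, 0, 0], "turn": [0, 0, 0], "claw": 0},
    {"slide": [0, 0, 0], "turn": [0, 0, 0], "claw": 0}
  ]
}}

```text
time: 24.22
tool_pos: [0.6605, 0.1565, 0.1651]
tool_rot: [[0.0, -0.985, 0.175], [-0.001, 0.175, 0.985], [-1.0, -0.0, -0.001]]
wrist_force: [-0.1, -0.8, -1.1]
grip_width: 0.023
```

```bash
python3 - <<'E'
from h import *
plan(.661,.1575,.0805,80)
wristview("pics/w8.png",[("jar","small",.661,.1575,0,0)])
E
```

```text
pos [0.6605 0.1565 0.1651] jaw 79.9 slide [ 0.0846 -0.0003  0.0012] turn x -0.1 | slide if turned first [ 0.0846 -0.0003  0.0012] j7 75 t 24.2 grip 0.023
```

View pics/w8.png

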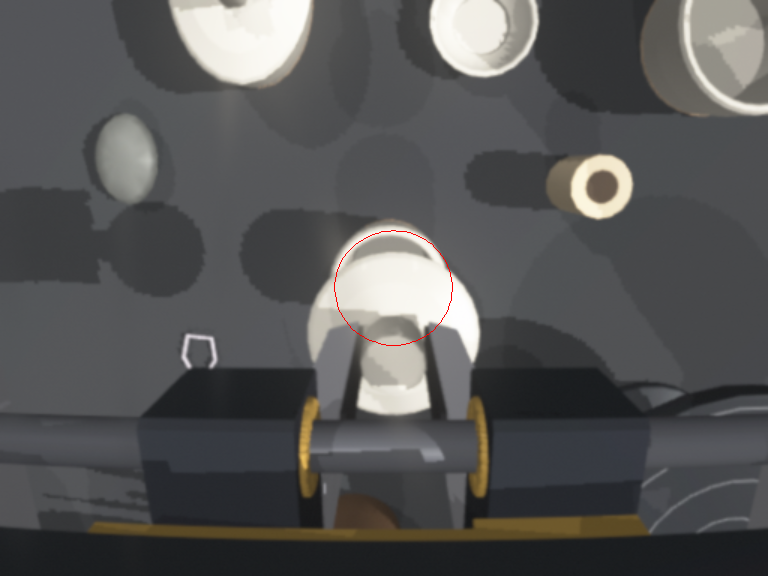

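The jar rim appears about 3 px left of and above the overlay (jar ≈ .659,.156). I'll correct slightly and lower.

Request:
{"op": "move_arm", "data": {
  "series": [
    {"slide": [0.03, 0.001, -0.0007], "turn": [0, 0, 0], "claw": 0},
    {"slide": [0.02, 0, 0], "turn": [0, 0, 0], "claw": 0},
    {"slide": [0.01, 0, 0], "turn": [0, 0, 0], "claw": 0},
    {"slide": [0.008, 0, 0], "turn": [0, 0, 0], "claw": 0},
    {"slide": [0.008, 0, 0], "turn": [0, 0, 0], "claw": 0},
    {"slide": [0.004, 0, 0], "turn": [0, 0, 0], "claw": 0},
    {"slide": [0.003, 0, 0], "turn": [0, 0, 0], "claw": 0},
    {"slide": [0, 0, 0], "turn": [0, 0, 0], "claw": 0},
    {"slide": [0, 0, 0], "turn": [0, 0, 0], "claw": 0}
  ]
}}

```text
time: 25.4
tool_pos: [0.6598, 0.1568, 0.0817]
tool_rot: [[0.0, -0.985, 0.174], [-0.0, 0.174, 0.985], [-1.0, -0.0, 0.0]]
wrist_force: [0.7, -0.9, -0.4]
grip_width: 0.0232
```

Request:
{"op": "move_arm", "data": {
  "series": [
    {"slide": [0.001, 0, 0], "turn": [0, 0, 0], "claw": 0},
    {"slide": [0, 0, 0], "turn": [0, 0, 0], "claw": 0},
    {"slide": [0, 0, 0], "turn": [0, 0, 0], "claw": 30},
    {"slide": [0, 0, 0], "turn": [0, 0, 0], "claw": 50},
    {"slide": [0, 0, 0], "turn": [0, 0, 0], "claw": 50},
    {"slide": [0, 0, 0], "turn": [0, 0, 0], "claw": 50},
    {"slide": [-0.02, 0, 0], "turn": [0, 0, 0], "claw": 50},
    {"slide": [-0.05, 0, 0], "turn": [0, 0, 0], "claw": 50},
    {"slide": [-0.02, 0, 0], "turn": [0, 0, 0], "claw": 0},
    {"slide": [0, 0, 0], "turn": [0, 0, 0], "claw": 0},
    {"slide": [0, 0, 0], "turn": [0, 0, 0], "claw": 0},
    {"slide": [0, 0, 0], "turn": [0, 0, 0], "claw": 0}
  ]
}}

```text
time: 26.9
tool_pos: [0.6592, 0.1566, 0.1695]
tool_rot: [[-0.002, -0.985, 0.174], [-0.001, 0.174, 0.985], [-1.0, 0.001, -0.001]]
wrist_force: [-0.9, -0.4, 0.3]
grip_width: 0.0106
```

```bash
python3 - <<'E'
from h import *
plan(.6598,.1566,.1025,80)
wristview("pics/w9.png",[("lid","small",.6598,.1566,0,.056)])
E
```

```text
pos [0.6592 0.1566 0.1695] jaw 80.0 slide [ 0.067  -0.0007  0.0001] turn x -0.0 | slide if turned first [ 0.067  -0.0007  0.0001] j7 75 t 26.9 grip 0.0106
```

View pics/w9.png

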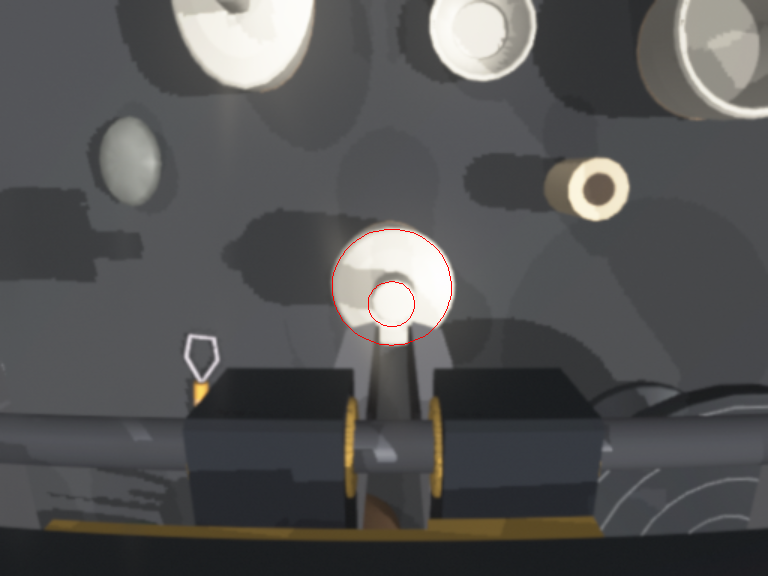

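The small lid looks seated. I'll check its knob height by touch (expected 0.101).

Request:
{"op": "move_arm", "data": {
  "series": [
    {"slide": [0.04, 0, 0], "turn": [0, 0, 0], "claw": 0},
    {"slide": [0.02, 0, 0], "turn": [0, 0, 0], "claw": 0},
    {"slide": [0.006, 0, 0], "turn": [0, 0, 0], "claw": 0},
    {"slide": [0.0015, 0, 0], "turn": [0, 0, 0], "claw": 0},
    {"slide": [0, 0, 0], "turn": [0, 0, 0], "claw": 0},
    {"slide": [0.001, 0, 0], "turn": [0, 0, 0], "claw": 0},
    {"slide": [0, 0, 0], "turn": [0, 0, 0], "claw": 0},
    {"slide": [0, 0, 0], "turn": [0, 0, 0], "claw": 0}
  ]
}}

```text
time: 27.95
tool_pos: [0.6598, 0.1567, 0.1022]
tool_rot: [[0.0, -0.985, 0.174], [0.0, 0.174, 0.985], [-1.0, -0.0, 0.0]]
wrist_force: [-0.4, 0.3, -0.7]
grip_width: 0.0002
```

Request:
{"op": "move_arm", "data": {
  "series": [
    {"slide": [0.001, 0, 0], "turn": [0, 0, 0], "claw": 0},
    {"slide": [0, 0, 0], "turn": [0, 0, 0], "claw": 0},
    {"slide": [0.0005, 0, 0], "turn": [0, 0, 0], "claw": 0},
    {"slide": [0, 0, 0], "turn": [0, 0, 0], "claw": 0},
    {"slide": [0, 0, 0], "turn": [0, 0, 0], "claw": 0}
  ]
}}

```text
time: 28.58
tool_pos: [0.66, 0.1568, 0.1013]
tool_rot: [[0.001, -0.985, 0.174], [0.0, 0.174, 0.985], [-1.0, -0.001, 0.0]]
wrist_force: [-3.3, 0.3, 11.3]
grip_width: 0.0006
```

It's home at 0.1013. Last is the large lid.

Request:
{"op": "move_arm", "data": {
  "series": [
    {"slide": [-0.035, 0, 0], "turn": [0, 0, 0], "claw": 50},
    {"slide": [-0.035, 0, 0], "turn": [0, 0, 0], "claw": 50},
    {"slide": [0, 0.0009, -0.0476], "turn": [0, 0, 0], "claw": 50},
    {"slide": [0, 0.0009, -0.0476], "turn": [0, 0, 0], "claw": 50},
    {"slide": [0, 0.0009, -0.0476], "turn": [0, 0, 0], "claw": 50},
    {"slide": [0, 0.0009, -0.0476], "turn": [0, 0, 0], "claw": 50},
    {"slide": [0, 0.0009, -0.0476], "turn": [0, 0, 0], "claw": 50},
    {"slide": [0, 0.0009, -0.0476], "turn": [0, 0, 0], "claw": 50},
    {"slide": [0, 0.0009, -0.0476], "turn": [0, 0, 0], "claw": 50},
    {"slide": [0, 0.0009, -0.0476], "turn": [0, 0, 0], "claw": 50},
    {"slide": [0, 0.0009, -0.0476], "turn": [0, 0, 0], "claw": 50},
    {"slide": [0.02, 0.0009, -0.0476], "turn": [0, 0, 0], "claw": 50},
    {"slide": [0.03, 0.0009, -0.0476], "turn": [0, 0, 0], "claw": 50},
    {"slide": [0.03, 0.0009, -0.0476], "turn": [0, 0, 0], "claw": 50},
    {"slide": [0, 0, 0], "turn": [0, 0, 0], "claw": 50},
    {"slide": [0, 0, 0], "turn": [0, 0, 0], "claw": 50}
  ]
}}

```text
time: 30.58
tool_pos: [0.5498, -0.4034, 0.0906]
tool_rot: [[0.0, -0.985, 0.174], [0.0, 0.174, 0.985], [-1.0, -0.0, 0.0]]
wrist_force: [-0.5, -0.6, 0.4]
grip_width: 0.0467
```

```bash
python3 - <<'E'
from h import *
plan(.5503,-.4035,.0245,80)
c=imaging.capture("wrist")
for thr in(125,140,155):
  g=seg(c,proj(c,[[.5503,-.4035,.02]])[0],thr); r=fit([c],[g],"lid","large",(.5503,-.4035)); print(r.x*10,r.fun)
E
```

```text
pos [ 0.5498 -0.4034  0.0906] jaw 80.0 slide [ 0.0661 -0.0005 -0.    ] turn x -0.0 | slide if turned first [ 0.0661 -0.0005 -0.    ] j7 129 t 30.6 grip 0.0467
[ 549.39863923 -404.08196923    2.01474205    8.96347383] 0.04858757635407995
[ 549.52114505 -404.0837478     2.09147642    9.40399992] 0.05003694549901905
[ 549.71739426 -404.07598144    2.77350662    9.01938797] 0.05859817374891596
```

Request:
{"op": "move_arm", "data": {
  "series": [
    {"slide": [0.03, 0, -0.0004], "turn": [0, 0, 0], "claw": 50},
    {"slide": [0.025, 0, 0], "turn": [0, 0, 0], "claw": 50},
    {"slide": [0.011, 0, 0], "turn": [0, 0, 0], "claw": 50},
    {"slide": [0, 0, 0], "turn": [0, 0, 0], "claw": 0},
    {"slide": [0, 0, 0], "turn": [0, 0, 0], "claw": 0},
    {"slide": [0, 0, 0], "turn": [0, 0, 0], "claw": 0},
    {"slide": [0, 0, 0], "turn": [0, 0, 0], "claw": 0},
    {"slide": [0, 0, 0], "turn": [0, 0, 0], "claw": 0},
    {"slide": [-0.015, 0, 0], "turn": [0, 0, 0], "claw": 0},
    {"slide": [-0.04, 0, 0], "turn": [0, 0, 0], "claw": 0},
    {"slide": [-0.05, 0, 0], "turn": [0, 0, 0], "claw": 0},
    {"slide": [-0.035, 0, 0], "turn": [0, 0, 0], "claw": 0},
    {"slide": [0, 0, 0], "turn": [0, 0, 0], "claw": 0}
  ]
}}

```text
time: 32.25
tool_pos: [0.5504, -0.4052, 0.1685]
tool_rot: [[0.004, -0.985, 0.175], [-0.003, 0.175, 0.985], [-1.0, -0.005, -0.002]]
wrist_force: [0.6, 0.4, -2.0]
grip_width: 0.0231
```

```bash
python3 - <<'E'
from h import *
c=np.load("pics/w1.npy",allow_pickle=True).item()
t=imaging.capture("top")
for thr in(100,115,130):
  g=seg(c,proj(c,[[.5515,.390,.03]])[0],thr); r=fit([c],[g],"jar","large",(.5515,.39)); print(thr,r.x*10,r.fun)
for thr in (85,95): 
  g=seg(t,(125,157),thr); r=fit([t],[g],"jar","large",(.5515,.39)); print("top",r.x*10,r.fun)
plan(.5515,.39,.1655,80)
E
```

```text
100 [546.6448554  396.74502117  -1.68160118  10.20181805] 0.5997139391973341
115 [547.77942527 389.08072777   2.74253254   7.98731072] 0.02556132273735867
130 [548.01515885 388.66377683   3.63916258   7.56312058] 0.01173664407828423
top [552.55555892 394.45944285  -2.30163324   9.15128645] 0.07454378237087955
top [551.09928099 392.78587471   2.34629586   7.57621662] 0.08108108108108103
pos [ 0.5497 -0.4044  0.1663] jaw 80.0 slide [-0.      0.1367  0.7826] turn x -0.0 | slide if turned first [-0.      0.1362  0.7827] j7 127 t 32.3 grip 0.0232
```

Request:
{"op": "move_arm", "data": {
  "series": [
    {"slide": [0, 0.0086, 0.0489], "turn": [0, 0, 0], "claw": 0},
    {"slide": [0, 0.0086, 0.0489], "turn": [0, 0, 0], "claw": 0},
    {"slide": [0, 0.0086, 0.0489], "turn": [0, 0, 0], "claw": 0},
    {"slide": [0, 0.0086, 0.0489], "turn": [0, 0, 0], "claw": 0},
    {"slide": [0, 0.0086, 0.0489], "turn": [0, 0, 0], "claw": 0},
    {"slide": [0, 0.0086, 0.0489], "turn": [0, 0, 0], "claw": 0},
    {"slide": [0, 0.0086, 0.0489], "turn": [0, 0, 0], "claw": 0},
    {"slide": [0, 0.0086, 0.0489], "turn": [0, 0, 0], "claw": 0},
    {"slide": [0, 0.0086, 0.0489], "turn": [0, 0, 0], "claw": 0},
    {"slide": [0, 0.0086, 0.0489], "turn": [0, 0, 0], "claw": 0},
    {"slide": [0, 0.0086, 0.0489], "turn": [0, 0, 0], "claw": 0},
    {"slide": [0, 0.0086, 0.0489], "turn": [0, 0, 0], "claw": 0},
    {"slide": [0, 0.0086, 0.0489], "turn": [0, 0, 0], "claw": 0},
    {"slide": [0, 0.0086, 0.0489], "turn": [0, 0, 0], "claw": 0},
    {"slide": [0, 0.0086, 0.0489], "turn": [0, 0, 0], "claw": 0},
    {"slide": [0, 0.0086, 0.0489], "turn": [0, 0, 0], "claw": 0},
    {"slide": [0, 0, 0], "turn": [0, 0, 0], "claw": 0},
    {"slide": [0, 0, 0], "turn": [0, 0, 0], "claw": 0}
  ]
}}

```text
time: 34.55
tool_pos: [0.55, 0.3893, 0.1635]
tool_rot: [[-0.001, -0.985, 0.175], [-0.002, 0.175, 0.985], [-1.0, 0.001, -0.002]]
wrist_force: [-0.1, -0.7, -1.2]
grip_width: 0.0229
```

```bash
python3 - <<'E'
from h import *
plan(.5495,.3893,.0745,80)
E
```

```text
pos [0.55   0.3893 0.1635] jaw 79.9 slide [0.089  0.0004 0.0001] turn x -0.1 | slide if turned first [0.089  0.0004 0.0001] j7 51 t 34.5 grip 0.0229
```

Request:
{"op": "move_arm", "data": {
  "series": [
    {"slide": [0.03, 0.0004, 0], "turn": [0, 0, 0], "claw": 0},
    {"slide": [0.02, 0, 0], "turn": [0, 0, 0], "claw": 0},
    {"slide": [0.014, 0, 0], "turn": [0, 0, 0], "claw": 0},
    {"slide": [0.008, 0, 0], "turn": [0, 0, 0], "claw": 0},
    {"slide": [0.008, 0, 0], "turn": [0, 0, 0], "claw": 0},
    {"slide": [0.004, 0, 0], "turn": [0, 0, 0], "claw": 0},
    {"slide": [0.002, 0, 0], "turn": [0, 0, 0], "claw": 0},
    {"slide": [0, 0, 0], "turn": [0, 0, 0], "claw": 0},
    {"slide": [0, 0, 0], "turn": [0, 0, 0], "claw": 0}
  ]
}}

```text
time: 35.67
tool_pos: [0.55, 0.3903, 0.0788]
tool_rot: [[0.0, -0.985, 0.174], [0.0, 0.174, 0.985], [-1.0, -0.0, 0.0]]
wrist_force: [0.4, -0.1, -1.0]
grip_width: 0.0229
```

Request:
{"op": "move_arm", "data": {
  "series": [
    {"slide": [0.0025, 0, -0.0005], "turn": [0, 0, 0], "claw": 0},
    {"slide": [0, 0, 0], "turn": [0, 0, 0], "claw": 0},
    {"slide": [0, 0, 0], "turn": [0, 0, 0], "claw": 0}
  ]
}}

```text
time: 36.05
tool_pos: [0.5498, 0.3897, 0.076]
tool_rot: [[-0.0, -0.985, 0.174], [-0.0, 0.174, 0.985], [-1.0, 0.0, -0.0]]
wrist_force: [-0.1, 0.7, -1.5]
grip_width: 0.0231
```

Request:
{"op": "move_arm", "data": {
  "series": [
    {"slide": [0.001, 0, 0], "turn": [0, 0, 0], "claw": 0},
    {"slide": [0, 0, 0], "turn": [0, 0, 0], "claw": 0},
    {"slide": [0, 0, 0], "turn": [0, 0, 0], "claw": 30},
    {"slide": [0, 0, 0], "turn": [0, 0, 0], "claw": 50},
    {"slide": [0, 0, 0], "turn": [0, 0, 0], "claw": 50},
    {"slide": [0, 0, 0], "turn": [0, 0, 0], "claw": 50},
    {"slide": [-0.02, 0, 0], "turn": [0, 0, 0], "claw": 50},
    {"slide": [-0.03, 0, 0], "turn": [0, 0, 0], "claw": 50},
    {"slide": [0, 0, 0], "turn": [0, 0, 0], "claw": 0},
    {"slide": [0, 0, 0], "turn": [0, 0, 0], "claw": 0},
    {"slide": [0, 0, 0], "turn": [0, 0, 0], "claw": 0},
    {"slide": [0, 0, 0], "turn": [0, 0, 0], "claw": 0},
    {"slide": [0.02, 0, 0], "turn": [0, 0, 0], "claw": 0},
    {"slide": [0.008, 0, 0], "turn": [0, 0, 0], "claw": 0},
    {"slide": [0, 0, 0], "turn": [0, 0, 0], "claw": 0},
    {"slide": [0, 0, 0], "turn": [0, 0, 0], "claw": 0}
  ]
}}

```text
time: 38.05
tool_pos: [0.5497, 0.3896, 0.0964]
tool_rot: [[-0.001, -0.985, 0.174], [-0.001, 0.174, 0.985], [-1.0, 0.0, -0.001]]
wrist_force: [-0.1, -0.6, 0.2]
grip_width: 0.0007
```

Request:
{"op": "move_arm", "data": {
  "series": [
    {"slide": [0.001, 0, 0], "turn": [0, 0, 0], "claw": 0},
    {"slide": [0, 0, 0], "turn": [0, 0, 0], "claw": 0},
    {"slide": [0.0008, 0, 0], "turn": [0, 0, 0], "claw": 0},
    {"slide": [0, 0, 0], "turn": [0, 0, 0], "claw": 0},
    {"slide": [0, 0, 0], "turn": [0, 0, 0], "claw": 0}
  ]
}}

```text
time: 38.67
tool_pos: [0.5499, 0.3898, 0.0954]
tool_rot: [[0.0, -0.985, 0.174], [0.0, 0.174, 0.985], [-1.0, -0.0, 0.0]]
wrist_force: [-1.1, -1.3, 3.7]
grip_width: 0.0006
```

The large lid is home too (0.0954). I'll do the same touch check on the square lid (expected 0.091).

Request:
{"op": "move_arm", "data": {
  "series": [
    {"slide": [-0.03, 0, 0], "turn": [0, 0, 0], "claw": 0},
    {"slide": [-0.03, 0, 0], "turn": [0, 0, 0], "claw": 0},
    {"slide": [0, 0.038, -0.0331], "turn": [0, 0, 0], "claw": 0},
    {"slide": [0, 0.038, -0.0331], "turn": [0, 0, 0], "claw": 0},
    {"slide": [0, 0.038, -0.0331], "turn": [0, 0, 0], "claw": 0},
    {"slide": [0, 0.038, -0.0331], "turn": [0, 0, 0], "claw": 0},
    {"slide": [0.04, 0, 0], "turn": [0, 0, 0], "claw": 0},
    {"slide": [0.02, 0, 0], "turn": [0, 0, 0], "claw": 0},
    {"slide": [0.002, 0, 0], "turn": [0, 0, 0], "claw": 0},
    {"slide": [0, 0, 0], "turn": [0, 0, 0], "claw": 0},
    {"slide": [0.001, 0, 0], "turn": [0, 0, 0], "claw": 0},
    {"slide": [0, 0, 0], "turn": [0, 0, 0], "claw": 0},
    {"slide": [0, 0, 0], "turn": [0, 0, 0], "claw": 0}
  ]
}}

```text
time: 40.3
tool_pos: [0.3772, 0.286, 0.0925]
tool_rot: [[0.0, -0.985, 0.174], [0.0, 0.174, 0.985], [-1.0, -0.0, 0.0]]
wrist_force: [-0.5, -0.4, 0.9]
grip_width: 0.0004
```

Request:
{"op": "move_arm", "data": {
  "series": [
    {"slide": [0.001, 0, 0], "turn": [0, 0, 0], "claw": 0},
    {"slide": [0, 0, 0], "turn": [0, 0, 0], "claw": 0},
    {"slide": [0.0006, 0, 0], "turn": [0, 0, 0], "claw": 0},
    {"slide": [0, 0, 0], "turn": [0, 0, 0], "claw": 0},
    {"slide": [0, 0, 0], "turn": [0, 0, 0], "claw": 0}
  ]
}}

```text
time: 40.92
tool_pos: [0.3772, 0.286, 0.0912]
tool_rot: [[0.0, -0.985, 0.174], [0.0, 0.174, 0.985], [-1.0, 0.0, 0.0]]
wrist_force: [-3.9, -3.3, 16.6]
grip_width: 0.0008
```

Request:
{"op": "move_arm", "data": {
  "series": [
    {"slide": [-0.03, 0, 0], "turn": [0, 0, 0], "claw": 0},
    {"slide": [-0.05, 0, 0], "turn": [0, 0, 0], "claw": 0},
    {"slide": [-0.05, 0, 0], "turn": [0, 0, 0], "claw": 0},
    {"slide": [-0.03, 0, -0.05], "turn": [0, 0, 0], "claw": 0},
    {"slide": [0, 0, -0.06], "turn": [0, 0, 0], "claw": 0},
    {"slide": [0, 0, -0.06], "turn": [0, 0, 0], "claw": 0},
    {"slide": [0, 0, -0.06], "turn": [0, 0, 0], "claw": 0},
    {"slide": [0, 0, -0.06], "turn": [0, 0, 0], "claw": 0},
    {"slide": [0, 0, -0.06], "turn": [0, 0, 0], "claw": 0},
    {"slide": [0, 0, -0.06], "turn": [0, 0, 0], "claw": 0},
    {"slide": [0, 0, 0], "turn": [0, 0, 0], "claw": 0},
    {"slide": [0, 0, 0], "turn": [0, 0, 0], "claw": 0}
  ]
}}

```text
time: 42.42
tool_pos: [0.3056, -0.1175, 0.2506]
tool_rot: [[0.0, -0.985, 0.175], [0.0, 0.175, 0.985], [-1.0, -0.0, 0.0]]
wrist_force: [-0.5, 0.5, -0.3]
grip_width: 0.0005
```

```bash
python3 - <<'E'
from h import *
t=imaging.capture("top");s=imaging.capture("scene")
P={"small":(.660,.1567,0),"large":(.5498,.3897,0),"square":(.3768,.286,-30.3),"oval":(.4725,.104,-10)}
out=[]
for c,(u0,v0,u1,v1) in ((t,(90,90,290,250)),(s,(270,130,470,290))):
    im=cv2.resize(c["pixels"][v0:v1,u0:u1,::-1],None,fx=2,fy=2,interpolation=cv2.INTER_CUBIC)
    for k,p in P.items():
        for r in(parts("lid",k)[0][:72],parts("lid",k)[1][72:]):
            q=(proj(c,place(r,p[0],p[1],np.radians(p[2]),SH[k][3]-.01))-[u0,v0]+.5)*2
            cv2.polylines(im,[np.round(q*16).astype(int)],True,(0,0,255),1,cv2.LINE_AA,4)
    out.append(im)
cv2.imwrite("pics/final.png",np.hstack(out))
print(status.get_state()["time"],status.get_state()["tool_pos"])
E
```

```text
42.525 [ 0.30577987 -0.11697094  0.25057121]
```

View pics/final.png

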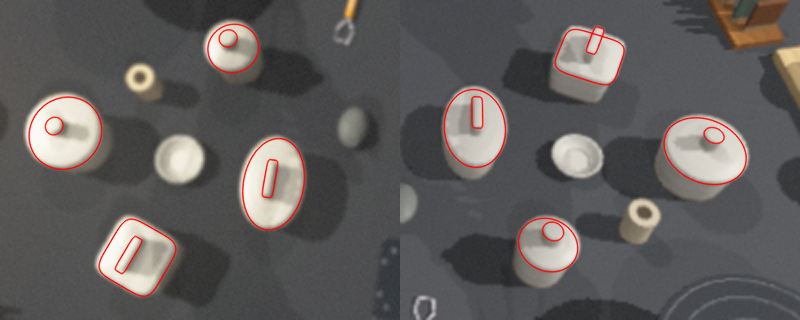

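All four lids sit on their own jars, and the outlines match the seated poses in both views. I'll hand in.

```bash
python3 -c "
from rig import job; print(job.close_job())"
```

```text
the job is handed in; nothing more can be done
None
```

All four lids are on their own jars, and I handed the job in at about 42.5 s of the 128 s; it reported no verdict. I lifted each lid by its knob or handle, lowered it onto the jar until it was near or touching the rim, and only then opened the fingers. The blue oval look-alike was not touched.

**Height:** a light touch on each knob or handle found its top within about 0.3–0.4 mm of the seated height:

| Lid | Touched (mm) | Expected (mm) |
|---|---|---|
| small | 101.3 | 101 |
| large | 95.4 | 95 |
| square | 91.2 | 91 |
| oval, both ends | 85.3 | 85 |

**Position:** in the last top and scene pictures, the outlines of the seated lids match what is seen to about 1–2 mm, and the jars look upright and unmoved. The arm was clear of everything at hand-in.

**Checks that disagreed:**
- **Oval lid:** it met up to 17 N of contact on its way in, with a sideways push, so I eased it over about 1 mm before releasing. The wrist picture then left its tilt unclear, but the two-ended touch showed it level lengthwise.
- **Jar positions:** the first estimates for the jars differed by 5–9 mm between cameras. I settled three of them with wrist-camera views before placing; the square jar I checked against the rim visible behind its lid.

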